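# Switch the ball sorter to its other chute

### The arm

A 7-joint arm with a two-finger parallel gripper is mounted at the origin on a cart in front of the work surface, level with it; the furniture and walls round the work are solid. World frame = base frame: x ahead of the robot, y to its left, z up, the work surface at z = 0. Lengths are in m, angles in rad, forces in N, time in s.
With the tool pointing down it reaches from about 0.35 to 0.9 m from the base axis. Payload 19.9 kg.
Tool frame: the origin (TCP) lies on the front face of the gripper's body, between the roots of the fingers; the fingertips stand 73 mm ahead of it and the grasp point (between the pads) lies 54 mm ahead of it (robot.grasp_offset is the distance from the TCP to the grasp point, in m); z points along the fingers, y is the line along which they close (so a half turn about z gives the same grasp; the last joint's range is limited). The gripper opens to 85 mm and grips with 20 to 120 N. Pads are 22 mm wide; open, the fingers measure 114 mm over their backs; the gripper's body (76 mm by 85 mm) begins 54 mm behind the grasp point. The pads swing forward as they close: fully open they stand 13 mm farther back than shut.
Start: joints at [1.127, 0.417, -0.01, 1.614, 0.005, 1.111, -0.053], TCP at [0.245, -0.575, 0.304] pointing down, gripper open.
Joint ranges: [-2.81, 2.81], [-0.39, 2.02], [-1.27, 1.25], [0.06, 2.57], [-1.19, 4.33], [0.19, 2], [-2.82, 2.82]. Speed limits (rad/s): [1.89, 1.89, 2.39, 2.39, 3.01, 3.01, 3.01].

### API

Orientations are given as a unit quaternion [x, y, z, w].
In Python, from bench import robot gives the robot as it stands. The module is installed in compiled form; this text tells all that it offers.
- The arm moves only by the tool carry_out, never from a script. Its argument "targets" is text: rows parted by semicolons, each of 5 numbers parted by spaces: the opening, from -1 (shut) to 1 (fully open), then the shift along the tool's x, y, z in mm, then the turn about the tool's z in rad. A call has 1 to 20 rows; each row is the pose to reach, as a shift and turn from the pose commanded when the call began, along the tool's axes at that moment; what a row does not reach only later rows make up. A row lasts 1/10 s, in which the tool goes at most 50 mm and 8.59 degrees, less where a joint would pass 70% of its speed; a pose out of reach is approached as far as the arm can. A call with a gripper value outside its range is refused whole. The fingers move at their own pace and stop on an object; the grip force is fixed at half the most. Time passes only in rows, so rows that repeat a pose let the fingers close. It gives the time, the measured TCP pose, the force, the opening and the grip force at its end, in the units of the state.
- robot.read_state(): the state, without advancing time (a new reading comes with each control period).
- robot.camera(name): name is "scene" or "side" or "wrist"; returns the picture (384x512x3 uint8, blue, green, red); there is no depth.
- robot.get_calibration(name): a dict with "intrinsics" (3x3 intrinsics, pixels), "eye" and "rotation" of the camera in the world. Camera axes: x right, y down, z forward; pixel columns grow to the right and rows downward; lengths in m; the calibration is good to about 2 mm. A picture is of the moment at which its call begins: read the wrist's pose just before it. get_calibration takes no time and is no camera call; for the wrist camera it gives the pose at the moment of the call.
- robot.finish_job(): hands the job in; it is judged then, once.
Trained networks look in the newest picture that a camera, given by its name, has taken for a name from the list of things; names that differ only in an ending like _2 or _b are one class to them, and where a whole thing is asked for, a point or a joint stands for the part that bears it (a point fixed in the world has none). Each returns a list of dicts, best first, with "confidence" (0 to 1); they miss things now and then, are a little off and sometimes report something else, mostly with a low value. They report only what shows in the picture. A call takes as long as a camera call.
- robot.regions_of(camera, query): "pixels" (384x512 bool, what is visible of it) and "position" ([row, column] as shares, 0 to 1, of the picture: columns of its width, rows of its height, amid what is visible of it).
- robot.pinpoint(camera, query): "position" ([row, column] as shares, 0 to 1, of the picture: columns of its width, rows of its height: a listed point, or the origin of a listed thing).
The state is a dict: "t": time; "qpos": joint angles; "joint_vel": joint speeds; "joint_torque": joint torques, N m; "tool_pos": TCP position; "ee_rot": TCP orientation; "force": force on the tool from outside, world axes, zero at the start; "torque": the same for the moment, N m; "width": finger opening in m; "grip_force": force on a finger pad.
Only numpy, scipy, OpenCV 4.12 (cv2) and the standard library are available. Lean on these libraries where they do the work, as an engineer would, in place of code of your own. Each camera call takes 0.05 s, during which the arm holds its last target. There are 200 camera calls.

### The job

The seesaw gate of the ball sorter leans to one of its two trays. With the fingertips, press the gate's raised end down so that it rocks over its pivot and lies fully on its other side; then push the red post of the shutter to the sorter's left until the shutter is fully open, so that the three white balls roll by themselves down the other chute and come to rest in the tray there. Do not touch the balls, grasp or lift nothing, and leave the other things on the bench where they stand.

Things in the scene. Friction and masses are not known exactly. Their poses are not given: they have to be found in the camera images.
- sorter: White ball sorter fixed to the bench, 466 mm wide (y), 190 mm deep (x). Origin: underside, straight below the middle of its yellow seesaw gate. +x points to its back (away from the robot), +y to its left, z up. A feed channel at the back (28 mm wide inside, over y = 0, x = 22 to 133 mm, wall tops at most 125 mm up) slopes forward onto the gate's middle; at each gate end a chute leads down into a tray.
- gate (a joint): Yellow seesaw trough, 160 mm long across the sorter; pivot along the sorter's x axis, 55 mm above the bench, at x = y = 0. In rad, stops at -0.28 and 0.28: positive = left end up, feeds to the right (orange tray); negative = right end up, feeds to the left (blue tray). Top-heavy (brass weight in front of its middle): past the middle it falls onto that side's stop. Pressing a raised pad takes about 1 N.
- left_pad (a point): Middle of the upper face of the black ribbed press pad (42 x 36 mm, x by y) at the gate's left end, in front of the trough; moves with the gate. About 105 mm above the bench when raised, 70 mm when down. Free space below it. Its frame turns with the gate.
- right_pad (a point): The same at the gate's right end.
- blue_tray (a point): Middle of the floor (12 mm above the bench) of the open blue tray at the sorter's left end, 92 x 86 mm; its outer wall is 74 mm high, the others up to 48 mm.
- orange_tray (a point): The same of the orange tray at the sorter's right end.
- shutter (a joint): Steel shutter blade across the feed channel that holds the balls back. Value in m: 0 = shut, slides to the sorter's left (+y) up to 0.042 = fully open; the channel is free from about 0.03. It has no spring and stays where it is left; pushing takes about 2 N.
- shutter_post (a point): Middle of the upright red post (13 to 16 mm thick, 42 mm high; this point is 24 mm above its foot, 18 mm below its top) on the shutter blade. When shut it stands over the feed channel, 42 mm behind the gate's middle, this point 152 mm above the bench. Push it from its right side. Right and left of it the space is free above the channel walls (tops beside it about 117 mm above the bench).
- ball_1_center (a point): Centre of a white ceramic grinding ball, 22 mm diameter, 33 g, waiting in the feed channel behind the shutter (first in the queue). Rolls freely.
- ball_2_center (a point): Centre of a white ceramic grinding ball, 22 mm diameter, 33 g, waiting in the feed channel behind the shutter (second in the queue). Rolls freely.
- ball_3_center (a point): Centre of a white ceramic grinding ball, 22 mm diameter, 33 g, waiting in the feed channel behind the shutter (third in the queue). Rolls freely.
- conical_flask: Bystander, loose, to be left alone: conical flask, 63 mm wide, 109 mm high. Origin: centre of its underside.
- lab_timer: Bystander, loose, to be left alone: white lab timer, 66 x 66 x 18 mm. Origin: centre of its underside.
- petri_dish: Bystander, loose, to be left alone: petri dish, 63 mm, 15 mm high. Origin: centre of its underside.
- wine_bottle: Bystander, loose, to be left alone: small bottle with blue cap, 46 mm, 86 mm high. Origin: centre of its underside.

How it is judged:
On the way, in this order (a step that is already met when the one before it is completed fails the run):
1. the gate lies fully on its other side while the shutter is still shut (distance of left_pad from where it was at the start of the episode above 0.025 m and (value of joint gate above 0.24 rad or value of joint gate below -0.24 rad) and value of joint shutter below 0.01 m), for 0.2 s.
2. the shutter is pushed open with the gate on its new side (distance of left_pad from where it was at the start of the episode above 0.025 m and (value of joint gate above 0.24 rad or value of joint gate below -0.24 rad) and value of joint shutter above 0.034 m), for 0.1 s.
At the end, for the whole second after the job is handed in: The gate lies on the side opposite to its start (beyond 0.24 rad, its pad moved over 25 mm), the shutter is open by more than 34 mm, and all three balls lie in the tray on the side to which the gate now leans, moving at less than 0.15 m/s (all of step 2 and ((value of joint gate below -0.24 rad and y of each of ball_1_center, ball_2_center, ball_3_center in the frame of sorter above 0.145 m and z of each of ball_1_center, ball_2_center, ball_3_center in the frame of sorter below 0.05 m) or (value of joint gate above 0.24 rad and y of each of ball_1_center, ball_2_center, ball_3_center in the frame of sorter below -0.145 m and z of each of ball_1_center, ball_2_center, ball_3_center in the frame of sorter below 0.05 m)) and linear speed of each of ball_1, ball_2, ball_3 below 0.15 m/s); the robot touches nothing.
It fails at once if a ball is touched by the robot (contact force between any of the fingers, the arm and ball_1 above 0.3 N or contact force between any of the fingers, the arm and ball_2 above 0.3 N or contact force between any of the fingers, the arm and ball_3 above 0.3 N).
It fails at once if a ball is lifted out of the channel (height (world z) of any of ball_1_center, ball_2_center, ball_3_center above 0.145 m).
It fails at once if a bystander is moved by more than 20 mm, lifted or tipped (distance of any of conical_flask, lab_timer, petri_dish, wine_bottle from where it was at the start of the episode above 0.02 m or angle between any of conical_flask, lab_timer, petri_dish, wine_bottle's own z axis and vertical above 0.4 rad).
It also fails if it takes over 40 s, if anything falls off the work surface, if the arm or the gripper's body presses on something with over 40 N, if the wrist force passes 120 N, or if a joint passes its speed limit or range.

## Working session

There is one attempt and no reset: what is moved stays moved. The work goes in short steps, Python scripts to look and compute and a tool call to move; the robot and the scene stay as the last step left them, time stands still between calls to the robot, and variables do not carry over. Pictures are saved under pics/ and viewed, at most 10 in all, crops included, and the job is handed in when it is done.

Besides the shell and the picture viewer there is one more tool, called after ">>>" as name(argument=value, ...) on one line, values as JSON. carry_out: Moves the arm, as the interface text tells. Its arguments: {"type":"object","properties":{"targets":{"type":"string"}},"required":["targets"]}

```bash
mkdir -p pics; cat > h.py <<'E'
from bench import robot
import numpy as np, cv2
from scipy.optimize import least_squares
def ray(cam,pos):
    c=robot.get_calibration(cam);K=np.array(c["intrinsics"]);R=np.array(c["rotation"])
    d=R@np.linalg.inv(K)@np.array([pos[1]*512,pos[0]*384,1]);return np.array(c["eye"]),d/np.linalg.norm(d)
def proj(cam,P):
    c=robot.get_calibration(cam);p=np.array(c["intrinsics"])@(np.array(c["rotation"]).T@(np.array(P)-c["eye"]));return p[:2]/p[2]
def tri(rs):
    A=sum(np.eye(3)-np.outer(d,d) for e,d in rs);b=sum((np.eye(3)-np.outer(d,d))@e for e,d in rs)
    X=np.linalg.solve(A,b);return X,[np.linalg.norm(np.cross(X-e,d)) for e,d in rs]
E
python3 - <<'E'
from h import *
np.set_printoptions(precision=3,suppress=True)
ims=[]
s=robot.read_state();print(s['t'],s['tool_pos'],s['ee_rot'],s['force'])
for c in("scene","side"):
    ims.append(robot.camera(c)); cal=robot.get_calibration(c);print(c,cal['eye'],np.array(cal['rotation']).tolist())
    cv2.imwrite(f"pics/{c}0.png",ims[-1])
for q in("sorter","left_pad","right_pad","blue_tray","orange_tray","shutter_post","ball_1_center","conical_flask","lab_timer","petri_dish","wine_bottle"):
    best=[]
    for c in("scene","side"):
        r=robot.pinpoint(c,q)
        print(q,c,[(np.round(np.array(x['position'])*[384,512]),round(x['confidence'],2)) for x in r[:3]])
        if r: best.append(ray(c,r[0]['position']))
    if len(best)==2: print('   ',*tri(best))
E
```

```text
0.0 [ 0.245 -0.575  0.303] [ 0.98   0.2   -0.    -0.001] [0.887 0.507 0.316]
scene [-0.528  0.362  1.171] [-0.5279042778968406, 0.7513970407736108, -0.32322818501904543, 0.22856749747978106]
side [ 0.114 -1.443  0.951] [0.8526915727120207, -0.12373734385944875, 0.06621287547107366, -0.5032116917186658]
sorter scene [(array([232., 223.]), 0.82)]Traceback (most recent call last):
  File "<stdin>", line 13, in <module>
  File "h.py", line 6, in ray
    d=R@np.linalg.inv(K)@np.array([pos[1]*512,pos[0]*384,1]);return np.array(c["eye"]),d/np.linalg.norm(d)
      ~^~~~~~~~~~~~~~~~~
ValueError: matmul: Input operand 1 has a mismatch in its core dimension 0, with gufunc signature (n?,k),(k,m?)->(n?,m?) (size 3 is different from 4)
```

```bash
sed -i 's/np.array(c\["rotation"\])/Rot.from_quat(c["rotation"]).as_matrix()/g; 3a from scipy.spatial.transform import Rotation as Rot' h.py
python3 - <<'E'
from h import *
np.set_printoptions(precision=3,suppress=True)
for q in("sorter","left_pad","right_pad","blue_tray","orange_tray","shutter_post","ball_1_center","conical_flask","lab_timer","petri_dish","wine_bottle"):
    best=[]
    for c in("scene","side"):
        r=robot.pinpoint(c,q)
        print(q,c,[(np.round(np.array(x['position'])*[384,512]),round(x['confidence'],2)) for x in r[:3]])
        if r:
            best.append(ray(c,r[0]['position'])); e,d=best[-1]; print('   z0',e-d*e[2]/d[2])
    if len(best)==2: print('   ',*tri(best))
a=[cv2.imread(f"pics/{c}0.png") for c in("scene","side")]
cv2.imwrite("pics/both.png",cv2.resize(np.vstack(a),None,fx=.78,fy=.78))
E
```

```text
sorter scene [(array([232., 223.]), 0.82)]
   z0 [0.507 0.105 0.   ]
sorter side [(array([217., 235.]), 0.71)]
   z0 [0.483 0.07  0.   ]
    [ 0.499  0.101 -0.01 ] [np.float64(0.012727820500885981), np.float64(0.012727820500886009)]
left_pad scene [(array([221., 207.]), 0.6)]
   z0 [0.579 0.145 0.   ]
left_pad side [(array([181., 226.]), 0.77), (array([186., 235.]), 0.69)]
   z0 [0.516 0.361 0.   ]
    [0.475 0.165 0.106] [np.float64(0.0031036418994641064), np.float64(0.003103641899464163)]
right_pad scene [(array([232., 247.]), 0.66)]
   z0 [0.479 0.027 0.   ]
right_pad side [(array([207., 224.]), 0.97), (array([311., 242.]), 0.3)]
   z0 [0.458 0.151 0.   ]
    [0.432 0.044 0.061] [np.float64(0.00407422481976356), np.float64(0.004074224819763475)]
blue_tray scene [(array([233., 174.]), 0.85)]
   z0 [0.562 0.273 0.   ]
blue_tray side [(array([187., 234.]), 0.92)]
   z0 [0.538 0.302 0.   ]
    [0.535 0.273 0.02 ] [np.float64(0.005914012211759016), np.float64(0.0059140122117588845)]
orange_tray scene [(array([227., 277.]), 0.7)]
   z0 [ 0.466 -0.087  0.   ]
orange_tray side [(array([23
[... 499 characters left out ...]
39.]), 0.54)]
   z0 [ 0.611 -0.413  0.   ]
conical_flask side [(array([289., 314.]), 0.94)]
   z0 [ 0.602 -0.397  0.   ]
    [ 0.599 -0.406  0.01 ] [np.float64(0.0017697471435922847), np.float64(0.0017697471435923937)]
lab_timer scene []
lab_timer side [(array([311., 239.]), 0.8)]
   z0 [ 0.364 -0.426 -0.   ]
petri_dish scene [(array([280., 134.]), 0.66)]
   z0 [0.407 0.437 0.   ]
petri_dish side []
wine_bottle scene [(array([233., 173.]), 0.73), (array([235., 127.]), 0.56)]
   z0 [0.567 0.276 0.   ]
wine_bottle side [(array([175., 241.]), 0.54), (array([181., 225.]), 0.44)]
   z0 [0.593 0.392 0.   ]
    [0.551 0.281 0.044] [np.float64(0.018562672719413545), np.float64(0.018562672719413493)]
```

View pics/both.png

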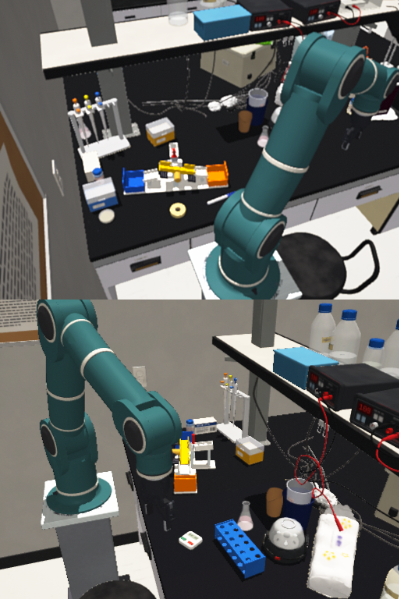

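The sorter sits at about (0.496, 0.10) with yaw −0.22, and its left pad is the raised one. In the scene half the yellow gate is near (178,168) and the red post near (174,148). I'll move above the sorter for a wrist view.

>>> carry_out(targets="-1 456 -572 -50 0.62;-1 456 -572 -50 0.62;-1 456 -572 -50 0.62;-1 456 -572 -50 0.62;-1 456 -572 -50 0.62;-1 456 -572 -50 0.62;-1 456 -572 -50 0.62;-1 456 -572 -50 0.62;-1 456 -572 -50 0.62;-1 456 -572 -50 0.62;-1 456 -572 -50 0.62;-1 456 -572 -50 0.62;-1 456 -572 -50 0.62;-1 456 -572 -50 0.62;-1 456 -572 -50 0.62;-1 456 -572 -50 0.62;-1 456 -572 -50 0.62;-1 456 -572 -50 0.62;-1 456 -572 -50 0.62;-1 456 -572 -50 0.62")

```text
t: 3.25
tool_pos: [0.4403, 0.1292, 0.354]
ee_rot: [0.994, -0.109, 0.0, 0.0]
force: [0.0, -0.3, -0.1]
width: -0.0004
grip_force: 0.0
```

```bash
cat > m.py <<'E'
from h import *
import sys
np.set_printoptions(precision=3,suppress=True)
n=sys.argv[1]
s=robot.read_state();print(s['t'],s['tool_pos'],Rot.from_quat(s['ee_rot']).as_matrix(),s['force'])
for c in("scene","side","wrist"): cv2.imwrite(f"pics/{c}{n}.png",robot.camera(c))
print(robot.get_calibration("wrist")["eye"])
for q in sys.argv[2:]:
    best=[];cs=[]
    for c in("scene","side","wrist"):
        r=robot.pinpoint(c,q)
        if r and r[0]['confidence']>.4: best.append(ray(c,r[0]['position'])); cs.append((c,np.round(np.array(r[0]['position'])*[384,512]),round(r[0]['confidence'],2)))
    print(q,cs)
    if len(best)>1: print('   ',*tri(best))
    if len(best)>2: print('   ',tri(best[::2]),tri(best[1:]))
E
python3 m.py 1 left_pad right_pad shutter_post blue_tray orange_tray ball_1_center sorter wine_bottle
```

```text
3.25 [0.44  0.129 0.354] [[ 0.976 -0.217  0.   ]
 [-0.217 -0.976 -0.   ]
 [ 0.     0.    -1.   ]] [ 0.036 -0.299 -0.064]
[0.513 0.113 0.424]
left_pad [('scene', array([222., 209.]), 0.7), ('side', array([179., 223.]), 0.94), ('wrist', array([149., 227.]), 0.56)]
    [0.467 0.16  0.114] [np.float64(0.0012904357740142793), np.float64(0.004262305991759755), np.float64(0.004948833441650084)]
    (array([0.47 , 0.159, 0.109]), [np.float64(0.0010868179890616292), np.float64(0.0010868179890615455)]) (array([0.467, 0.158, 0.116]), [np.float64(0.00446133931755103), np.float64(0.004461339317550813)])
right_pad [('scene', array([230., 247.]), 0.65), ('side', array([210., 223.]), 0.71), ('wrist', array([148., 326.]), 0.87)]
    [0.435 0.038 0.058] [np.float64(0.003055018254146205), np.float64(0.00400092387237374), np.float64(0.0013281194838730467)]
    (array([0.437, 0.038, 0.061]), [np.float64(0.00015280106986186346), np.float64(0.00015280106986181278)]) (array([0.433, 0.038, 0.056]), [np.float64(0.0021847487238885206), np.float64(0.002184748723888565)])
shutter_post [('scene', array([194., 222
[... 1348 characters left out ...]
)])
ball_1_center [('wrist', array([ 61., 280.]), 0.58)]
sorter [('scene', array([234., 221.]), 0.66), ('wrist', array([112., 268.]), 0.89)]
    [0.498 0.109 0.001] [np.float64(0.007926627027880839), np.float64(0.007926627027880807)]
wine_bottle [('scene', array([235., 130.]), 0.72), ('side', array([176., 242.]), 0.61), ('wrist', array([80., 37.]), 0.77)]
    [ 0.61   0.423 -0.013] [np.float64(0.005595813302114354), np.float64(0.009037373310647754), np.float64(0.003667061574462523)]
    (array([ 0.613,  0.423, -0.008]), [np.float64(0.000567579988075355), np.float64(0.0005675799880752237)]) (array([ 0.611,  0.435, -0.025]), [np.float64(0.005094210850542308), np.float64(0.005094210850542256)])
```

View pics/wrist1.png

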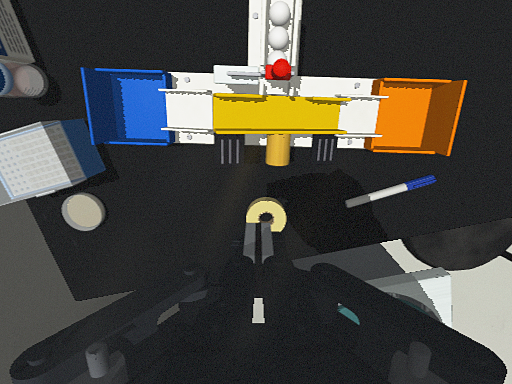

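The wrist view shows the left pad at pixel (229,150), the post at (281,70) and the balls behind it at (280,15–60). The gate's left end is up, so I'll press the left pad.

>>> carry_out(targets="-1 22 -37 40 0.01;-1 22 -37 90 0.01;-1 22 -37 130 0.01;-1 22 -37 155 0.01;-1 22 -37 165 0.01;-1 22 -37 171 0.01;-1 22 -37 177 0.01;-1 22 -37 183 0.01;-1 22 -37 189 0.01;-1 22 -37 194 0.01;-1 22 -37 199 0.01;-1 22 -37 204 0.01;-1 22 -37 206 0.01;-1 22 -37 206 0.01")

```text
t: 6.0
tool_pos: [0.4697, 0.1614, 0.1479]
ee_rot: [0.994, -0.113, -0.0, 0.0]
force: [-0.9, -1.5, 5.3]
width: 0.0003
grip_force: 2.6
```

```bash
python3 m.py 2 left_pad right_pad shutter_post; python3 -c "
import cv2,numpy as np
a=[cv2.imread('pics/wrist2.png')[:300],cv2.resize(cv2.imread('pics/side2.png')[140:260,180:320],(512,439))[:290]]
cv2.imwrite('pics/v2.png',np.vstack(a))"
```

```text
6.0 [0.47  0.161 0.148] [[ 0.974 -0.225 -0.   ]
 [-0.225 -0.974 -0.   ]
 [-0.     0.    -1.   ]] [-0.949 -1.538  5.298]
[0.543 0.144 0.218]
left_pad [('scene', array([232., 206.]), 0.68), ('side', array([187., 223.]), 0.53), ('wrist', array([236., 230.]), 0.69)]
    [0.468 0.177 0.07 ] [np.float64(0.0022957659140737546), np.float64(0.003577239190857394), np.float64(0.0037819283711286148)]
    (array([0.471, 0.176, 0.067]), [np.float64(0.001876800102316742), np.float64(0.0018768001023168025)]) (array([0.469, 0.179, 0.069]), [np.float64(0.0033200544026410193), np.float64(0.0033200544026410154)])
right_pad [('scene', array([224., 241.]), 0.89), ('side', array([197., 224.]), 0.55), ('wrist', array([273., 476.]), 0.94)]
    [0.44  0.058 0.097] [np.float64(0.002797848860544913), np.float64(0.0017019563110407788), np.float64(0.002487957241555863)]
    (array([0.439, 0.058, 0.098]), [np.float64(0.002412106063858875), np.float64(0.002412106063858974)]) (array([0.44 , 0.056, 0.099]), [np.float64(0.0010829845274664075), np.float64(0.0010829845274662336)])
shutter_post [('scene', array([196., 220.]), 0.61), ('side', array([177., 244.]), 0.57)]
    [0.531 0.1   0.148] [np.float64(0.004822615427268157), np.float64(0.004822615427268041)]
```

View pics/v2.png

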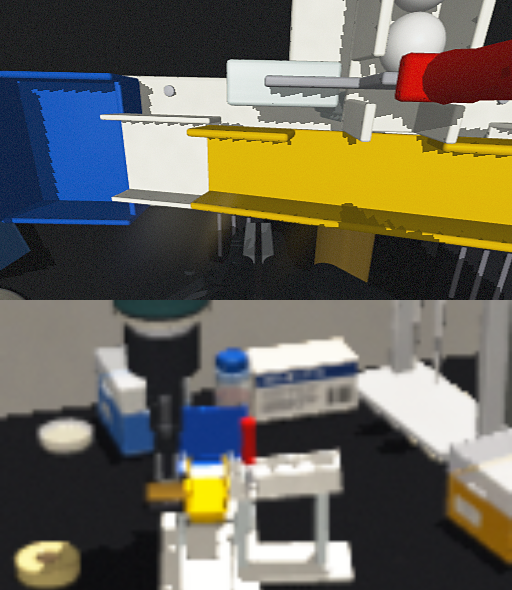

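The wrist view shows the yellow gate rocked over, with the fingertips on the left pad at (258,240). The shutter is still shut. I'll lift and go to the right of the post, staying above it.

>>> carry_out(targets="-1 0 0 -40 0;-1 0 0 -80 0;-1 0 0 -127 0;-1 30 40 -127 0;-1 60 75 -127 0;-1 81 99 -127 0;-1 81 99 -127 0;-1 81 99 -127 0")

```text
t: 7.4
tool_pos: [0.5265, 0.0463, 0.2746]
ee_rot: [0.993, -0.114, -0.0, -0.0]
force: [-0.6, 0.6, -0.2]
width: -0.0001
grip_force: 0.0
```

```bash
python3 m.py 3 left_pad right_pad shutter_post; python3 -c "
import cv2,numpy as np
a=[cv2.imread('pics/wrist3.png')[:300],cv2.resize(cv2.imread('pics/side3.png')[140:260,180:320],(512,439))[:290]]
cv2.imwrite('pics/v3.png',np.vstack(a))"
```

```text
7.4 [0.526 0.046 0.275] [[ 0.974 -0.226 -0.   ]
 [-0.226 -0.974  0.   ]
 [-0.    -0.    -1.   ]] [-0.599  0.644 -0.171]
[0.599 0.03  0.345]
left_pad [('scene', array([231., 204.]), 0.72), ('side', array([189., 227.]), 0.8), ('wrist', array([246., 155.]), 0.96)]
    [0.476 0.177 0.065] [np.float64(0.0019148116993553922), np.float64(0.0037592932099209924), np.float64(0.0036264936851564283)]
    (array([0.474, 0.178, 0.068]), [np.float64(0.0010733940212438954), np.float64(0.001073394021243747)]) (array([0.475, 0.176, 0.064]), [np.float64(0.003540887215988234), np.float64(0.003540887215988312)])
right_pad [('scene', array([222., 239.]), 0.91), ('side', array([198., 224.]), 0.7)]
    [0.443 0.061 0.095] [np.float64(0.004789061969896107), np.float64(0.004789061969896157)]
shutter_post [('scene', array([195., 223.]), 0.41), ('side', array([174., 243.]), 0.59), ('wrist', array([206., 201.]), 0.69)]
    [0.53  0.091 0.156] [np.float64(0.00045981748607598264), np.float64(0.008675283085155916), np.float64(0.008619224286200744)]
    (array([0.536, 0.089, 0.15 ]), [np.float64(0.0008436137203651649), np.float64(0.0008436137203651378)]) (array([0.53 , 0.091, 0.155]), [np.float64(0.008643254970818219), np.float64(0.008643254970818255)])
```

View pics/v3.png

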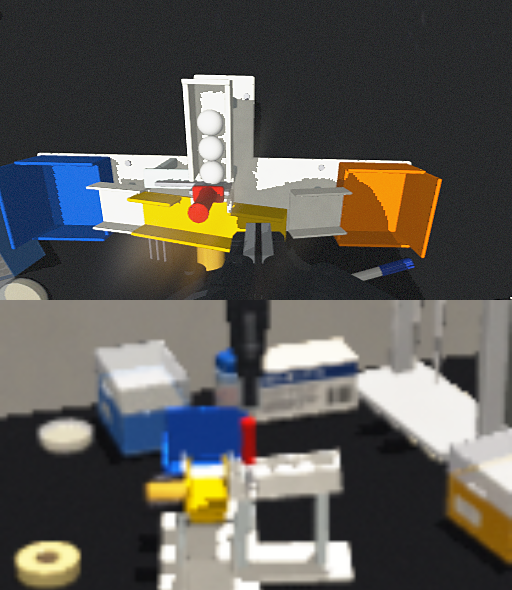

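The wrist view shows the post at (205,205) with the fingertips to its right at (258,230), and the gate on its new side. I'll go down and push left.

>>> carry_out(targets="-1 0 0 35 0;-1 0 0 55 0;-1 0 0 55 0;-1 0 -12 55 0;-1 0 -18 55 0;-1 0 -23 55 0;-1 0 -28 55 0;-1 0 -33 55 0;-1 0 -38 55 0;-1 0 -43 55 0;-1 0 -48 55 0;-1 0 -53 55 0;-1 0 -57 55 0;-1 0 -60 55 0;-1 0 -60 55 0")

```text
t: 9.5
tool_pos: [0.5398, 0.1056, 0.2198]
ee_rot: [0.994, -0.113, -0.0, -0.0]
force: [-0.7, -1.2, -0.2]
width: 0.0001
grip_force: 0.1
```

```bash
python3 m.py 4 left_pad right_pad shutter_post; python3 -c "
import cv2,numpy as np
a=[cv2.imread('pics/wrist4.png')[:300],cv2.resize(cv2.imread('pics/scene4.png')[140:260,150:290],(512,439))[:290]]
cv2.imwrite('pics/v4.png',np.vstack(a))"
```

```text
9.5 [0.54  0.106 0.22 ] [[ 0.974 -0.225 -0.   ]
 [-0.225 -0.974  0.   ]
 [-0.    -0.    -1.   ]] [-0.704 -1.168 -0.222]
[0.613 0.087 0.29 ]
left_pad [('scene', array([229., 204.]), 0.73), ('side', array([187., 226.]), 0.86), ('wrist', array([281., 201.]), 0.95)]
    [0.474 0.176 0.075] [np.float64(0.0033932196138213586), np.float64(0.00028024516311851765), np.float64(0.0033651686438829474)]
    (array([0.473, 0.176, 0.075]), [np.float64(0.0033740211011900017), np.float64(0.0033740211011899597)]) (array([0.473, 0.173, 0.076]), [np.float64(0.00027471992571761583), np.float64(0.00027471992571768614)])
right_pad [('scene', array([222., 241.]), 0.65), ('wrist', array([277., 199.]), 0.66)]
    [0.473 0.108 0.098] [np.float64(0.05777823416791156), np.float64(0.0577782341679115)]
shutter_post [('scene', array([197., 209.]), 0.72), ('side', array([170., 248.]), 0.41), ('wrist', array([240., 221.]), 0.9)]
    [0.547 0.13  0.15 ] [np.float64(0.005226206006506289), np.float64(0.0034869688318069705), np.float64(0.005640717667116164)]
    (array([0.546, 0.13 , 0.148]), [np.float64(0.004923559077777869), np.float64(0.004923559077777854)]) (array([0.548, 0.123, 0.156]), [np.float64(0.0002001424374048049), np.float64(0.00020014243740498633)])
```

View pics/v4.png

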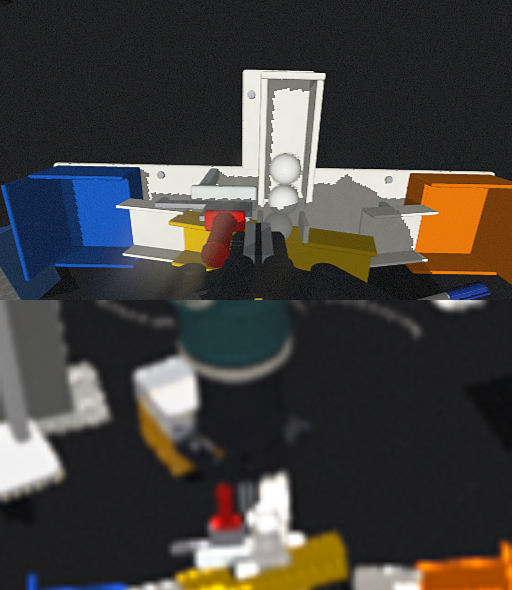

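The balls at (283,165–225) are rolling, and the post has moved about 35 mm to (222,225). I'll push on until it meets the stop.

>>> carry_out(targets="-1 0 -2 0 0;-1 0 -4 0 0;-1 0 -6 0 0;-1 0 -7 0 0;-1 0 -7 0 0")

```text
t: 10.6
tool_pos: [0.5412, 0.1101, 0.2197]
ee_rot: [0.993, -0.114, -0.001, 0.002]
force: [-4.8, -14.9, 6.7]
width: -0.0001
grip_force: 7.5
```

The force has risen to about 15 N, so the shutter is at its stop. I'll back off to the right and then lift.

>>> carry_out(targets="-1 0 8 0 0;-1 0 15 0 0;-1 0 15 -30 0;-1 0 15 -75 0;-1 0 15 -120 0;-1 0 60 -150 0;-1 0 100 -150 0;-1 0 100 -150 0;-1 0 100 -150 0;-1 0 100 -150 0;-1 0 100 -150 0;-1 0 100 -150 0")

```text
t: 11.8
tool_pos: [0.519, 0.0153, 0.3696]
ee_rot: [0.994, -0.113, -0.0, -0.0]
force: [0.5, -0.4, 0.4]
width: -0.0
grip_force: 0.0
```

```bash
python3 m.py 5 left_pad right_pad shutter_post ball_1_center; python3 -c "
import cv2,numpy as np
a=[cv2.imread('pics/wrist5.png')[:300],cv2.resize(cv2.imread('pics/scene5.png')[140:260,150:290],(512,439))[:290]]
cv2.imwrite('pics/v5.png',np.vstack(a))"
```

```text
11.8 [0.519 0.015 0.37 ] [[ 0.975 -0.224 -0.001]
 [-0.224 -0.975  0.   ]
 [-0.001 -0.    -1.   ]] [ 0.489 -0.351  0.39 ]
[ 0.592 -0.003  0.439]
left_pad [('scene', array([231., 205.]), 0.66), ('side', array([186., 227.]), 0.81), ('wrist', array([214., 154.]), 0.78)]
    [0.476 0.177 0.073] [np.float64(0.003931322485487061), np.float64(0.004467691306895173), np.float64(0.0008033556790252221)]
    (array([0.474, 0.177, 0.069]), [np.float64(0.0006806538381661747), np.float64(0.0006806538381660767)]) (array([0.477, 0.173, 0.078]), [np.float64(0.0006217714298892917), np.float64(0.0006217714298893315)])
right_pad [('scene', array([226., 242.]), 0.64), ('side', array([197., 223.]), 0.8)]
    [0.434 0.058 0.095] [np.float64(0.0045525387657185945), np.float64(0.004552538765718628)]
shutter_post [('scene', array([195., 207.]), 0.55), ('side', array([169., 246.]), 0.5), ('wrist', array([259.,  50.]), 0.68)]
    [0.522 0.16  0.193] [np.float64(0.014735311317545241), np.float64(0.048947330026789616), np.float64(0.056961995061016735)]
    (array([0.496, 0.172, 0.23 ]), [np.float64(0.02495377386671643), np.float64(0.024953773866716312)]) (array([0.526, 0.192, 0.177]), [np.float64(0.05151693206910069), np.float64(0.05151693206910066)])
ball_1_center [('scene', array([236., 164.]), 0.42), ('wrist', array([178.,  72.]), 0.67)]
    [0.545 0.31  0.017] [np.float64(0.00024374420311803452), np.float64(0.00024374420311805878)]
```

View pics/v5.png

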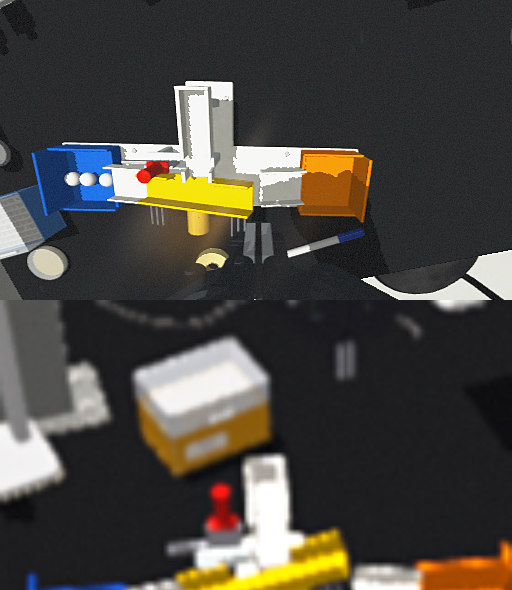

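The wrist view shows all three balls in the blue tray at (72–106,180). The channel is empty and the post is fully left at (152,172). I'll let them settle for a second, then hand in.

>>> carry_out(targets="-1 0 0 0 0;-1 0 0 0 0;-1 0 0 0 0;-1 0 0 0 0;-1 0 0 0 0;-1 0 0 0 0;-1 0 0 0 0;-1 0 0 0 0;-1 0 0 0 0;-1 0 0 0 0;-1 0 0 0 0;-1 0 0 0 0;-1 0 0 0 0;-1 0 0 0 0;-1 0 0 0 0")

```text
t: 14.05
tool_pos: [0.5189, 0.0145, 0.3699]
ee_rot: [0.994, -0.113, -0.0, -0.0]
force: [-0.3, -0.5, -0.5]
width: -0.0002
grip_force: 0.0
```

```bash
python3 - <<'E'
from h import *
robot.camera("wrist")
for r in robot.pinpoint("wrist","ball_1_center"):
    e,d=ray("wrist",r['position']);p=e+d*(.023-e[2])/d[2];print(r['confidence'],p,"y'",(p[0]-.496)*.225+(p[1]-.1)*.974)
print(robot.finish_job())
E
```

```text
0.74 [0.54500484 0.30391566 0.023     ] y' 0.20963994383320003
the job is handed in; nothing more can be done
None
```

The job is handed in at about 14 s: the gate rocked over to the blue side, the shutter was pushed left to its stop, and the last picture I viewed showed all three balls in the blue tray; no verdict came back.

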